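# Reset the cigar cutter's length stop, play taken up

## Task

First lift the wooden length block out of the trough of the cigar-cutting gauge and lower it gently, lengthwise and centred between the two end plates, onto the floor of its rest, letting go only once it is down. Then reset the sliding stop, which is past the brass mark: draw it back by its thumb piece to a good two centimetres short of the mark, on the cutter side, then push it up from there to stand level with the mark, so that it arrives moving away from the cutter and the thumb piece's play is left taken up in that direction. Leave the ashtray, the paste pot and the tin where they are.

Things in the scene. Friction and masses are not known exactly. Their poses are not given: they have to be found in the camera images.
- gauge: Cutting gauge, fixed: wooden slab 125 (x) x 400 (y) x 15 mm with an open trough along y: floor 15 mm above the bench, 42 mm wide between two 10 mm cheeks with tops 47 mm above the bench. Steel cutter head, 75 mm high, at y = -190 mm. A ledge with a scale on the +x side. Origin: bench level, midway between the cheeks and half-way along; y runs along the trough away from the cutter, z up.
- stop (a joint): Position of the sliding stop carriage along the gauge's y axis, m; equals its index's y in the gauge frame; grows away from the cutter; range -0.100 to 0.130. Carriage: dark steel plate 76 x 58 mm riding on the cheeks (top 59 mm above the bench; two low ribs to 66 mm), with a tongue down in the trough. It slides with about 4 N of friction and stays where left.
- thumb (a joint): Play of the thumb piece in the carriage, m: -0.004 = resting against the rib on the cutter side (as after drawing the stop towards the cutter), +0.004 = resting against the other rib (as after pushing the stop away from the cutter). Within the 8 mm of play the thumb piece slides alone with under 1 N; at either end it takes the stop along.
- thumb_grip (a point): Grip point of the thumb piece, the upright brass tab on the carriage: 14 mm along the gauge's y, 30 mm along its x, top 109 mm above the bench, free above 68 mm. Point: its centre, 90 mm above the bench. Axes as the gauge's. Its y in the gauge frame is joint stop + joint thumb.
- stop_index (a point): Index of the stop: end of the thin (3 mm) metal pointer sticking out of the carriage over the scale ledge, on the gauge's +x side, 55 mm above the bench. Axes as the gauge's.
- mark_tip (a point): The set mark: thin (3 mm) knife edge on top of the fixed brass clip on the scale ledge, pointing at the carriage, 55 mm above the bench. Axes as the gauge's: the stop is level with the mark when index and mark have the same y along the gauge; short of it (cutter side) when the index's y is smaller.
- block_center (a point): Length block, plain light wood, 36 (x) x 56 (y, long) x 30 mm (z), about 50 g. Point: its centre, 15 mm above its underside. It starts lying lengthwise in the trough between cutter and stop, its top 2 mm below the cheeks, so that there it can be taken only by its two ends (56 mm apart).
- rest: Rest for the block, fixed to the bench: dark wooden foot 100 (x) x 90 (y) x 10 mm with two upright end plates across y, 64 mm apart inside, 8 mm thick, 60 mm wide (x), tops 50 mm above the bench; open on both x sides. Origin: centre of the underside. The block belongs in the middle, its long axis along the rest's y; there it can be held only by its long sides (36 mm apart).
- rest_floor (a point): Centre of the rest's floor between the end plates, 10 mm above the bench; the block's underside goes here. The bench between the rest and the gauge's cutter end, on the robot's side (about x 0.43, y -0.13), is always free for putting things down.
- ashtray: Bystander: square glass ashtray 115 x 115 x 32 mm, origin at the centre of its underside.
- paste_pot: Bystander: white ceramic pot, 56 mm across, 45 mm high, origin at the centre of its underside.
- tin: Bystander: flat round metal tin, 72 mm across, 30 mm high, origin at the centre of its underside.
Mind the look-alikes: they are no part of the job. Of the things that look like the rest, the smaller one is meant. There is more than one size of the part that bears block_center; the job needs the smaller.

How it is judged:
On the way, in this order (a step that is already met when the one before it is completed fails the run):
1. the block is lowered onto the rest's floor between its end plates while still held (x of block_center in the frame of rest between -0.02 and 0.02 m and y of block_center in the frame of rest between -0.012 and 0.012 m and z of block_center in the frame of rest between 0.018 and 0.03 m and angle between the y axis of block_center and the y axis of rest, either way round below 0.25 rad and angle between block_center's own z axis and vertical below 0.12 rad and contact force between the fingers and block above 0.3 N), for 0.1 s.
2. with the block in its rest, the stop is drawn back to at least 15 mm short of the mark (x of block_center in the frame of rest between -0.02 and 0.02 m and y of block_center in the frame of rest between -0.012 and 0.012 m and z of block_center in the frame of rest between 0.018 and 0.03 m and angle between the y axis of block_center and the y axis of rest, either way round below 0.25 rad and angle between block_center's own z axis and vertical below 0.12 rad and y of stop_index in the frame of mark_tip below -0.015 m), for 0.1 s.
3. the stop is pushed up level with the mark, play taken up away from the cutter (y of stop_index in the frame of mark_tip between -0.003 and 0.003 m and value of joint thumb above 0.0025 m and velocity of joint stop between -0.01 and 0.01 m/s), for 0.2 s.
At the end, for the whole second after the job is handed in: The block lies still, flat and lengthwise on the floor of its rest between the end plates (within 20 mm of the middle along x, 0.25 rad in direction); the stop's index is within 3 mm of the mark along the gauge, at rest, with the thumb piece against (within 1.5 mm of) the side away from the cutter (x of block_center in the frame of rest between -0.02 and 0.02 m and y of block_center in the frame of rest between -0.012 and 0.012 m and z of block_center in the frame of rest between 0.018 and 0.03 m and angle between the y axis of block_center and the y axis of rest, either way round below 0.25 rad and angle between block_center's own z axis and vertical below 0.12 rad and y of stop_index in the frame of mark_tip between -0.003 and 0.003 m and value of joint thumb above 0.0025 m and linear speed of block below 0.01 m/s and velocity of joint stop between -0.005 and 0.005 m/s); the robot touches nothing.
It fails at once if the ashtray is shifted by more than 25 mm or tipped (distance of ashtray from where it was at the start of the episode above 0.025 m or angle between ashtray's own z axis and vertical above 0.4 rad).
It fails at once if the paste pot is shifted by more than 25 mm or tipped (distance of paste_pot from where it was at the start of the episode above 0.025 m or angle between paste_pot's own z axis and vertical above 0.4 rad).
It fails at once if the tin is shifted by more than 25 mm or tipped (distance of tin from where it was at the start of the episode above 0.025 m or angle between tin's own z axis and vertical above 0.4 rad).
It also fails if it takes over 66 s, if anything falls off the work surface, if the arm or the gripper's body presses on something with over 40 N, if the wrist force passes 120 N, or if a joint passes its speed limit or range.

## Robot

A 6-joint arm with a two-finger parallel gripper is mounted at the origin on the work surface. World frame = base frame: x ahead of the robot, y to its left, z up, the work surface at z = 0. Lengths are in m, angles in rad, forces in N, time in s.
With the tool pointing down it reaches from about 0.275 to 0.725 m from the base axis. Payload 5.6 kg.
Tool frame: the origin (TCP) lies between the finger pads; the fingertips stand 14 mm ahead of it and the grasp point (between the pads) lies 5 mm behind it; z points along the fingers, y is the line along which they close (so a half turn about z gives the same grasp; the last joint's range is limited). The gripper opens to 85 mm and grips with 20 to 120 N. Pads are 22 mm wide; open, the fingers measure 114 mm over their backs; the gripper's body (76 mm by 85 mm) begins 54 mm behind the grasp point. The pads swing forward as they close: fully open they stand 13 mm farther back than shut.
Start: joints at [1.552, 0.255, 0.108, 0, -1.424, -0.285], TCP at [0.165, 0.525, 0.245] pointing down, gripper open.
Joint ranges: [-2.95, 2.95], [-1.21, 1.97], [-1.09, 1.5], [-2.87, 1.71], [-2.94, -0.07], [-3.05, 3.05]. Speed limits (rad/s): [2.57, 2.57, 3.14, 3.14, 3.14, 3.14].

## Interface

Orientations are given as a unit quaternion [x, y, z, w].
In Python, from station import robot gives the robot as it stands.
- The arm moves only by the shell command python3 -m creep 'ROWS' [OPENING] [FORCE]. ROWS is JSON, a list of rows, each a list of 2 entries, a list of its own where there are three numbers: the shift along the tool's x, y, z in m, then the turn, a rotation vector about the tool's x, y, z in units of 6 degrees (1.0 is 6 degrees). A call has 1 to 12 rows; each row shifts and turns the commanded pose from where the row before left it, along the tool's axes as they then stand; what a row does not reach is not made up. A row lasts 1/10 s, in which the tool goes at most 50 mm and 8.59 degrees, less where a joint would pass 70% of its speed; a pose out of reach is approached as far as the arm can. A call is refused whole if a number of a shift passes 0.05 or a number of a turn 1, either way. A call with a gripper value outside its range is refused whole. OPENING is the finger opening in m, from 0 to 0.0854, set as the call begins (- or left out, the last holds). The fingers move at their own pace and stop on an object; FORCE is the grip in N (left out, the last holds). Time passes only in rows, so rows that do not move let the fingers close. It gives the time, the measured TCP pose, the force, the opening and the grip force at its end, in the units of the state.
- robot.read_state(): the state, without advancing time (a new reading comes with each control period).
- robot.capture(name): name is "scene" or "top" or "wrist"; returns the picture (420x560x3 uint8, blue, green, red); there is no depth.
- robot.camera_info(name): a dict with "camera_matrix" (3x3 intrinsics, pixels), "R" (3x3) and "t" (3): a world point X has camera coordinates R X + t. Camera axes: x right, y down, z forward; pixel columns grow to the right and rows downward; lengths in m; the calibration is good to about 2 mm. A picture is of the moment at which its call begins: read the wrist's pose just before it. camera_info takes no time and is no camera call; for the wrist camera it gives the pose at the moment of the call.
- robot.job_done(): hands the job in; it is judged then, once.
Trained networks look in the newest picture that a camera, given by its name, has taken for a name from the list of things; names that differ only in an ending like _2 or _b are one class to them, and where a whole thing is asked for, a point or a joint stands for the part that bears it (a point fixed in the world has none). Each returns a list of dicts, best first, with "confidence" (0 to 1); they miss things now and then, are a little off and sometimes report something else, mostly with a low value. They report only what shows in the picture. A call takes as long as a camera call. They do not tell look-alikes from the thing itself.
- robot.cut_out(camera, label): "region" (420x560 bool, what is visible of it) and "rect" ([left, top, right, bottom] in pixels, round what is visible of it).
The state is a dict: "clock": time; "qpos": joint angles; "qd": joint speeds; "effort": joint torques, N m; "eef_pos": TCP position; "tcp_rot": TCP orientation; "contact_force": force on the tool from outside, world axes, zero at the start; "wrist_torque": the same for the moment, N m; "opening": finger opening in m; "gripper_force": force on a finger pad.
Only numpy, scipy, OpenCV 4.12 (cv2) and the standard library are available. Lean on these libraries where they do the work, as an engineer would, in place of code of your own. Each camera call takes 0.05 s, during which the arm holds its last target. There are 200 camera calls.

## Working session

There is one attempt and no reset: what is moved stays moved. The work goes in short steps, Python scripts to look and compute and a shell command to move; the robot and the scene stay as the last step left them, time stands still between calls to the robot, and variables do not carry over. Pictures are saved under pics/ and viewed, at most 11 in all, crops included, and the job is handed in when it is done.

```bash
mkdir -p pics; ls; python3 - <<'E'
from station import robot
import cv2,numpy as np
s=robot.read_state();print({k:np.round(v,3).tolist() for k,v in s.items()})
for c in ["scene","top"]:
    im=robot.capture(c);cv2.imwrite(f"pics/{c}0.png",im)
    i=robot.camera_info(c);print(c,np.round(i["camera_matrix"],1).tolist(),np.round(i["R"],3).tolist(),np.round(i["t"],3).tolist())
    for l in ["gauge","stop","thumb_grip","stop_index","mark_tip","block_center","rest","ashtray","paste_pot","tin"]:
        try:
            for d in robot.cut_out(c,l):
                ys,xs=np.nonzero(d["region"]);print(l,round(d["confidence"],2),np.round(d["rect"]).tolist(),len(xs),round(xs.mean(),1),round(ys.mean(),1))
        except Exception as e: print(l,e)
E
```

```text
pics
{'clock': 0.0, 'qpos': [1.552, 0.256, 0.107, -0.0, -1.424, -0.285], 'qd': [0.0, -0.001, -0.001, -0.001, 0.001, -0.001], 'effort': [0.0, -38.663, 23.793, 5.365, -0.006, -0.0], 'eef_pos': [0.164, 0.524, 0.244], 'tcp_rot': [0.988, -0.151, -0.0, 0.001], 'contact_force': [-0.071, -0.42, -0.4], 'wrist_torque': [-0.026, 0.034, -0.001], 'gripper_force': 0.0, 'opening': 0.085}
scene [[440.5, 0.0, 276.5], [0.0, 440.5, 208.5], [0.0, 0.0, 1.0]] [[-0.502, 0.865, 0.019], [0.547, 0.335, -0.767], [-0.67, -0.374, -0.641]] [0.375, -0.217, 1.415]
gauge 0.87 [285.0, 228.0, 485.0, 332.0] 9878 389.8 286.1
gauge 0.47 [167.0, 219.0, 242.0, 274.0] 2485 202.4 244.0
stop 0.69 [402.0, 253.0, 434.0, 298.0] 1150 417.3 276.2
stop 0.67 [414.0, 252.0, 431.0, 279.0] 281 421.4 265.8
thumb_grip 0.75 [417.0, 251.0, 427.0, 282.0] 258 421.5 266.4
stop_index 0.75 [401.0, 254.0, 435.0, 298.0] 1212 417.4 276.5
stop_index 0.18 [167.0, 219.0, 240.0, 273.0] 2542 202.1 244.4
mark_tip 0.57 [379.0, 290.0, 395.0, 310.0] 155 386.1 300.4
block_center 0.76 [247.0, 298.0, 296.0, 349.0] 1418 270.9 323.4
block_center 0.66 [318.0, 25
[... 835 characters left out ...]
block_center 0.55 [228.0, 137.0, 254.0, 160.0] 421 240.4 147.4
block_center 0.49 [215.0, 201.0, 236.0, 216.0] 186 226.0 207.7
rest 0.97 [384.0, 233.0, 428.0, 279.0] 1533 403.0 256.0
rest 0.58 [331.0, 211.0, 365.0, 248.0] 859 346.7 231.8
ashtray 0.75 [302.0, 165.0, 334.0, 202.0] 1287 316.1 182.2
ashtray 0.69 [162.0, 204.0, 184.0, 236.0] 504 170.6 219.5
ashtray 0.69 [326.0, 219.0, 362.0, 251.0] 900 346.6 231.5
paste_pot 0.73 [143.0, 267.0, 163.0, 285.0] 279 149.7 277.2
paste_pot 0.67 [162.0, 207.0, 181.0, 235.0] 465 170.6 219.7
paste_pot 0.17 [324.0, 276.0, 350.0, 298.0] 394 338.2 286.7
tin 0.64 [128.0, 181.0, 259.0, 246.0] 4683 190.1 213.2
tin 0.61 [325.0, 276.0, 352.0, 300.0] 475 338.5 286.4
```

```bash
cat > h.py <<'E'
from station import robot
import cv2,numpy as np
def px(c,u,v,z,i=None):
    i=i or robot.camera_info(c);R=np.array(i["R"]);t=np.array(i["t"])
    o=-R.T@t;d=R.T@np.linalg.inv(i["camera_matrix"])@[u,v,1.]
    return o+d*(z-o[2])/d[2]
def proj(c,P,i=None):
    i=i or robot.camera_info(c);p=np.array(i["camera_matrix"])@(np.array(i["R"])@np.array(P)+i["t"]);return p[:2]/p[2]
def box(mask):
    cs,_=cv2.findContours(mask.astype(np.uint8),cv2.RETR_EXTERNAL,cv2.CHAIN_APPROX_NONE)
    return cv2.boxPoints(cv2.minAreaRect(max(cs,key=cv2.contourArea)))
E
python3 - <<'E'
from h import *
a=cv2.imread("pics/top0.png")[120:310,110:440];cv2.imwrite("pics/topc.png",cv2.resize(a,None,fx=2.4,fy=2.4,interpolation=2))
a=cv2.imread("pics/scene0.png")[130:360,140:490];cv2.imwrite("pics/scenec.png",cv2.resize(a,None,fx=2.25,fy=2.25,interpolation=2))
for n,u,v,z in [("gauge",189.9,213.3,.03),("stop",170.8,219.5,.06),("blkbig?",240.4,147.4,.03),("blksm",226,207.7,.045),("restA",403,256,.02),("restB",346.7,231.8,.02),("ash",316,182,.02),("pot",149.7,277,.03),("tin",338.3,286.5,.02)]: print(n,px("top",u,v,z).round(3))
E
```

```text
gauge [0.597 0.178 0.03 ]
stop [0.574 0.231 0.06 ]
blkbig? [0.811 0.021 0.03 ]
blksm [0.614 0.062 0.045]
restA [ 0.467 -0.502  0.02 ]
restB [ 0.543 -0.322  0.02 ]
ash [ 0.703 -0.224  0.02 ]
pot [0.396 0.298 0.03 ]
tin [ 0.369 -0.294  0.02 ]
```

View pics/topc.png

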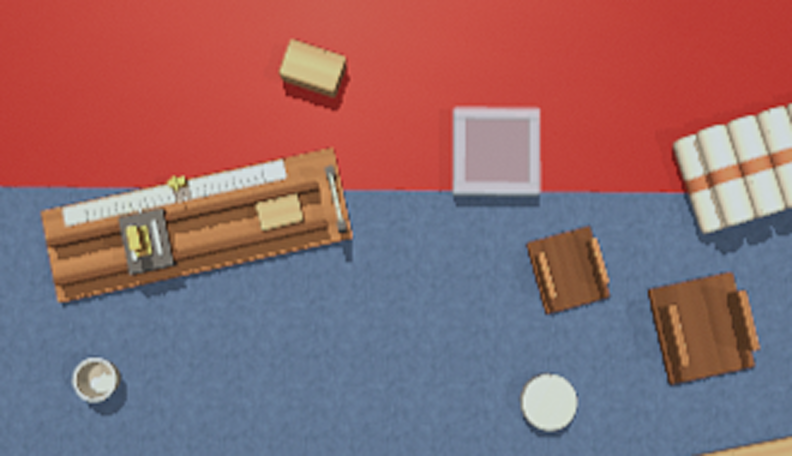

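View pics/scenec.png

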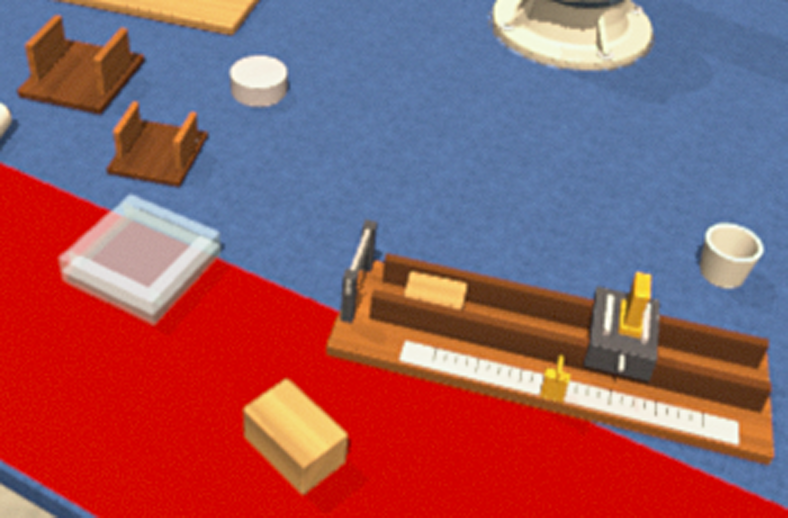

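Top crop: the thing in the trough is at crop (279,212) = px (226,208), clearly smaller than the loose block at crop (313,68) = px (240,147), so the trough one is the length block. The two rests are at px (347,232), smaller, and px (403,256), larger, so the smaller one is meant. The cutter is at the right (−y) end, and the brass mark at crop (178,185) is on the cutter side of the stop.

```bash
cat >> h.py <<'E'
def wrect(c,mask,z):
    "min-area rectangle of a mask on plane z: centre, size, angle (deg, 0..90)"
    i=robot.camera_info(c)
    cs,_=cv2.findContours(mask.astype(np.uint8),cv2.RETR_EXTERNAL,cv2.CHAIN_APPROX_NONE)
    P=np.array([px(c,u,v,z,i)[:2] for u,v in max(cs,key=cv2.contourArea)[:,0]])*1000
    (x,y),s,a=cv2.minAreaRect(P.astype(np.float32));return np.round([x/1000,y/1000,s[0]/1000,s[1]/1000,a],3).tolist()
def delta(P,yaw):
    "shift in tool axes to put TCP at P; turn units about tool z to bring tool y to world angle yaw(deg) mod 180"
    from scipy.spatial.transform import Rotation as Ro
    s=robot.read_state();R=Ro.from_quat(s["tcp_rot"]).as_matrix()
    d=R.T@(np.array(P)-s["eef_pos"]);a=np.degrees(np.arctan2(R[1,1],R[0,1]))
    w=(yaw-a+90)%180-90
    print("TCP",np.round(s["eef_pos"],4),"tooly",round(a,2),"tilt",np.round(R[:2,2],3),"shift",np.round(d,4),"turnz units",round(-w/6,2),"clock",round(s["clock"],2),"q6",round(s["qpos"][5],2))
E
python3 - <<'E'
from h import *
for c in ["top","scene"]:
    robot.capture(c)
    for l,z in [("gauge",.015),("block_center",.045),("rest",.01)]:
        for d in robot.cut_out(c,l): print(c,l,round(d["confidence"],2),np.round(d["rect"]),wrect(c,d["region"],z))
delta([.60,.062,.22],102)
E
```

```text
top gauge 0.98 [131. 180. 256. 246.] [0.601, 0.174, 0.13, 0.403, 12.629]
top block_center 0.97 [226. 137. 253. 159.] [0.807, 0.02, 0.083, 0.058, 73.014]
top block_center 0.56 [216. 198. 236. 216.] [0.614, 0.061, 0.039, 0.056, 14.685]
top rest 0.74 [384. 234. 427. 277.] [0.469, -0.506, 0.13, 0.13, 12.444]
top rest 0.65 [331. 211. 366. 248.] [0.544, -0.326, 0.099, 0.094, 15.808]
scene gauge 0.67 [286. 228. 484. 335.] [0.577, 0.166, 0.207, 0.41, 12.882]
scene block_center 0.94 [249. 298. 294. 347.] [0.827, 0.032, 0.092, 0.065, 72.744]
scene block_center 0.62 [319. 250. 346. 268.] [0.616, 0.064, 0.037, 0.057, 13.193]
scene rest 0.7 [152. 139. 207. 182.] [0.454, -0.521, 0.192, 0.167, 12.648]
scene rest 0.58 [184. 174. 232. 218.] [0.538, -0.332, 0.141, 0.113, 15.616]
scene rest 0.56 [400. 254. 432. 301.] [0.526, 0.229, 0.14, 0.064, 12.204]
TCP [0.1645 0.5248 0.2453] tooly -107.41 tilt [ 0. -0.] shift [0.554  0.3113 0.0253] turnz units -4.9 clock 1.5 q6 -0.28
```

```bash
python3 -m creep '[[[0.037,0.021,0],[0,0,0]],[[0.037,0.021,0],[0,0,0]],[[0.037,0.021,0],[0,0,0]],[[0.037,0.021,0],[0,0,0]],[[0.037,0.021,0],[0,0,0]],[[0.037,0.021,0],[0,0,0]],[[0.037,0.021,0],[0,0,0]],[[0.037,0.021,0],[0,0,0]],[[0.037,0.021,0],[0,0,0]],[[0.037,0.021,0],[0,0,0]],[[0.037,0.021,0],[0,0,0]],[[0.037,0.021,0],[0,0,0]]]' 0.075
python3 -m creep '[[[0.035,0.02,0],[0,0,0]],[[0.035,0.02,0],[0,0,0]],[[0.03,0.018,0],[0,0,0]],[[0,0,0],[0,0,-1]],[[0,0,0],[0,0,-1]],[[0,0,0],[0,0,-1]],[[0,0,0],[0,0,-1]],[[0,0,0],[0,0,-1]],[[0,0,0],[0,0,0]],[[0,0,0],[0,0,0]]]'
python3 - <<'E'
from h import *
delta([.614,.062,.2],102.7)
c="wrist";im=robot.capture(c);cv2.imwrite("pics/w1.png",im)
for l,z in [("block_center",.045),("gauge",.015)]:
    for d in robot.cut_out(c,l): print(l,round(d["confidence"],2),np.round(d["rect"]),wrect(c,d["region"],z))
E
```

```text
clock: 2.7
eef_pos: [0.5138, 0.1501, 0.2455]
tcp_rot: [0.988, -0.151, 0.0, -0.0]
contact_force: [0.4, 0.7, 0.8]
opening: 0.075
gripper_force: 0.0
clock: 3.7
eef_pos: [0.5909, 0.0663, 0.2453]
tcp_rot: [0.994, 0.108, 0.0, 0.0]
contact_force: [-0.1, 0.4, -0.2]
opening: 0.0749
gripper_force: 0.0
TCP [0.5909 0.0663 0.2453] tooly -77.57 tilt [ 0. -0.] shift [0.0217 0.0092 0.0453] turnz units -0.04 clock 3.7 q6 1.41
block_center 0.87 [328.   1. 413.  36.] [0.775, 0.023, 0.03, 0.076, 12.494]
block_center 0.68 [264. 153. 318. 189.] [0.614, 0.064, 0.038, 0.058, 12.505]
gauge 0.92 [ 15.  99. 372. 216.] [0.594, 0.178, 0.137, 0.435, 12.525]
```

View pics/w1.png

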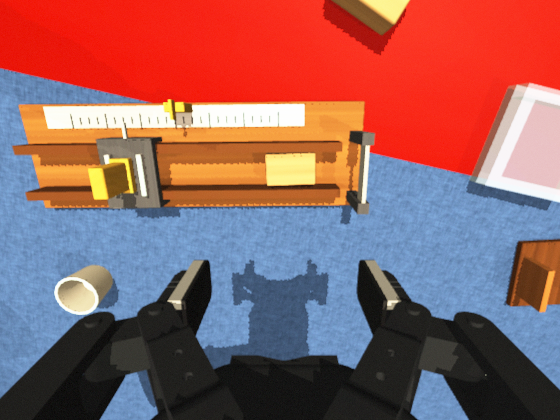

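```bash
python3 -m creep '[[[0.011,0.004,0.02],[0,0,0]],[[0.011,0.004,0.03],[0,0,0]],[[0,0,0.03],[0,0,0]],[[0,0,0.03],[0,0,0]],[[0,0,0.03],[0,0,0]],[[0,0,0.03],[0,0,0]],[[0,0,0.015],[0,0,0]],[[0,0,0.01],[0,0,0]],[[0,0,0.01],[0,0,0]],[[0,0,0.006],[0,0,0]],[[0,0,0],[0,0,0]],[[0,0,0],[0,0,0]]]'
python3 -m creep '[[[0,0,0],[0,0,0]],[[0,0,0],[0,0,0]],[[0,0,0],[0,0,0]],[[0,0,0],[0,0,0]],[[0,0,0],[0,0,0]],[[0,0,0],[0,0,0]]]' 0.03 25
```

```text
clock: 5.05
eef_pos: [0.6146, 0.0633, 0.035]
tcp_rot: [0.994, 0.11, 0.001, -0.0]
contact_force: [0.4, 0.1, 0.1]
opening: 0.0749
gripper_force: 0.0
clock: 5.65
eef_pos: [0.6147, 0.0634, 0.0353]
tcp_rot: [0.994, 0.11, 0.001, -0.0]
contact_force: [-0.2, -0.0, 5.6]
opening: 0.0557
gripper_force: 27.3
```

```bash
python3 -m creep '[[[0,0,-0.01],[0,0,0]],[[0,0,-0.02],[0,0,0]],[[0,0,-0.03],[0,0,0]],[[0,0,-0.03],[0,0,0]],[[0,0,-0.03],[0,0,0]],[[-0.03,0.02,0],[0,0,0]],[[-0.03,0.02,0],[0,0,0]],[[-0.03,0.02,0],[0,0,0]],[[-0.03,0.02,0],[0,0,0]],[[-0.03,0.02,0],[0,0,0]],[[-0.03,0.02,0],[0,0,0]],[[-0.03,0.02,0],[0,0,0]]]'
python3 -m creep '[[[-0.013,0.008,0.03],[0,0,0]],[[0,0,0.03],[0,0,0]],[[0,0,0.03],[0,0,0]],[[0,0,0.02],[0,0,0]],[[0,0,0.008],[0,0,0]],[[0,0,0.006],[0,0,0]],[[0,0,0.004],[0,0,0]],[[0,0,0],[0,0,0]],[[0,0,0],[0,0,0]]]'
```

```text
clock: 6.85
eef_pos: [0.4381, -0.12, 0.1545]
tcp_rot: [0.994, 0.11, -0.0, -0.0]
contact_force: [-0.2, -1.4, -0.7]
opening: 0.0552
gripper_force: 26.7
clock: 7.75
eef_pos: [0.4293, -0.1298, 0.027]
tcp_rot: [0.994, 0.11, 0.001, 0.0]
contact_force: [0.3, 0.3, 0.0]
opening: 0.0556
gripper_force: 26.7
```

```bash
python3 -m creep '[[[0,0,0.002],[0,0,0]],[[0,0,0.002],[0,0,0]],[[0,0,0.0015],[0,0,0]],[[0,0,0],[0,0,0]]]'
python3 -m creep '[[[0,0,0.001],[0,0,0]],[[0,0,0],[0,0,0]]]'
```

```text
clock: 8.15
eef_pos: [0.4285, -0.1298, 0.0206]
tcp_rot: [0.994, 0.11, -0.0, -0.0]
contact_force: [-0.1, 0.6, -0.1]
opening: 0.0555
gripper_force: 26.7
clock: 8.35
eef_pos: [0.4287, -0.1298, 0.0202]
tcp_rot: [0.994, 0.11, 0.0, 0.0]
contact_force: [-1.4, 0.8, 5.7]
opening: 0.0557
gripper_force: 27.3
```

```bash
python3 -m creep '[[[0,0,0],[0,0,0]],[[0,0,0],[0,0,0]],[[0,0,0],[0,0,0]],[[0,0,-0.03],[0,0,0]],[[0,0,-0.03],[0,0,0]],[[-0.02,0,-0.02],[0,0,1]],[[0,0,0],[0,0,1]],[[0,0,0],[0,0,1]],[[0,0,0],[0,0,1]],[[0,0,0],[0,0,1]],[[0,0,0],[0,0,1]],[[0,0,0],[0,0,1]]]' 0.075
python3 -m creep '[[[0,0,0],[0,0,1]],[[0,0,0],[0,0,1]],[[0,0,0],[0,0,1]],[[0,0,0],[0,0,1]],[[0,0,0],[0,0,1]],[[0,0,0],[0,0,1]],[[0,0,0],[0,0,1]],[[0,0,0],[0,0,1]],[[0,0,-0.02],[0,0,0]],[[0,0,-0.02],[0,0,0]],[[0,0,0],[0,0,0]],[[0,0,0],[0,0,0]]]' 0.06
python3 - <<'E'
from h import *
c="wrist";im=robot.capture(c);cv2.imwrite("pics/w2.png",im)
for c in ["wrist","top"]:
  if c=="top": robot.capture(c)
  for d in robot.cut_out(c,"block_center"): print(c,round(d["confidence"],2),np.round(d["rect"]),wrect(c,d["region"],.03))
  for d in robot.cut_out(c,"rest"): print(c,round(d["confidence"],2),np.round(d["rect"]),wrect(c,d["region"],.01))
delta([.429,-.13,.02],12.5)
E
```

```text
clock: 9.55
eef_pos: [0.4091, -0.1342, 0.0997]
tcp_rot: [0.967, -0.256, -0.0, 0.0]
contact_force: [-0.6, 0.0, 0.2]
opening: 0.0752
gripper_force: 0.0
clock: 10.75
eef_pos: [0.4093, -0.134, 0.1398]
tcp_rot: [0.78, -0.625, 0.0, -0.0]
contact_force: [-0.6, 0.9, -0.3]
opening: 0.0603
gripper_force: 0.0
wrist 0.62 [239. 175. 283. 246.] [0.428, -0.133, 0.036, 0.06, 14.126]
top 0.88 [227. 139. 254. 160.] [0.811, 0.022, 0.081, 0.059, 71.946]
top 0.73 [329. 213. 366. 249.] [0.546, -0.324, 0.102, 0.097, 16.245]
TCP [ 0.4089 -0.1342  0.1392] tooly -167.41 tilt [-0.001  0.   ] shift [ 0.0004 -0.0207  0.1192] turnz units 0.02 clock 11.05 q6 0.17
```

View pics/w2.png

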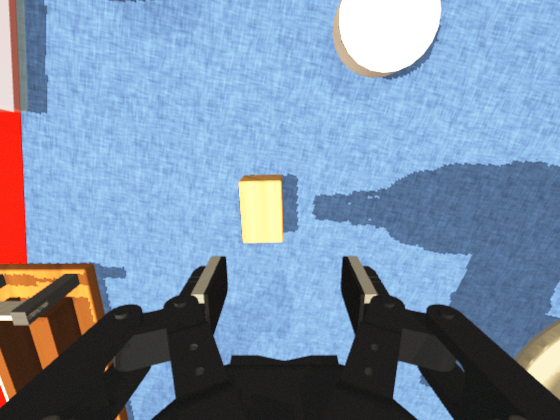

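The block lies free on the bench at (261,209) in the picture, and it measures (0.428, −0.132), which matches the release pose. I'll regrasp it by its long sides.

```bash
python3 -m creep '[[[0,-0.0205,0],[0,0,0]],[[0,0,0.03],[0,0,0]],[[0,0,0.03],[0,0,0]],[[0,0,0.03],[0,0,0]],[[0,0,0.015],[0,0,0]],[[0,0,0.008],[0,0,0]],[[0,0,0.004],[0,0,0]],[[0,0,0],[0,0,0]],[[0,0,0],[0,0,0]]]'
python3 -m creep '[[[0,0,0],[0,0,0]],[[0,0,0],[0,0,0]],[[0,0,0],[0,0,0]],[[0,0,0],[0,0,0]],[[0,0,0],[0,0,0]],[[0,0,0],[0,0,0]]]' 0.015 25
python3 -m creep '[[[0,0,-0.02],[0,0,0]],[[0,0,-0.03],[0,0,0]],[[0,0,-0.04],[0,0,0]],[[0,0,-0.04],[0,0,0]],[[0,0,0],[0,0,0]],[[0,0,0],[0,0,0]]]'
python3 - <<'E'
from h import *
delta([.545,-.325,.15],15.9)
E
```

```text
clock: 11.95
eef_pos: [0.4299, -0.1297, 0.0236]
tcp_rot: [0.78, -0.625, 0.001, -0.0]
contact_force: [0.6, -0.2, -0.1]
opening: 0.0604
gripper_force: 0.0
clock: 12.55
eef_pos: [0.4298, -0.1297, 0.0235]
tcp_rot: [0.78, -0.625, 0.001, -0.0]
contact_force: [0.1, 1.3, 6.6]
opening: 0.0357
gripper_force: 26.4
clock: 13.15
eef_pos: [0.4294, -0.1295, 0.1533]
tcp_rot: [0.78, -0.625, 0.001, -0.001]
contact_force: [-1.0, -0.3, -0.9]
opening: 0.0356
gripper_force: 25.6
TCP [ 0.4294 -0.1295  0.1533] tooly -167.42 tilt [0.002 0.001] shift [ 0.216  -0.0702  0.0034] turnz units -0.55 clock 13.15 q6 0.16
```

```bash
python3 -m creep '[[[0.03,-0.018,-0.01],[0,0,-0.55]],[[0.03,-0.018,-0.02],[0,0,0]],[[0.03,-0.018,-0.02],[0,0,0]],[[0.03,-0.016,0],[0,0,0]],[[0,0,0],[0,0,0]],[[0,0,0],[0,0,0]]]'
python3 - <<'E'
from h import *
c="wrist";im=robot.capture(c);cv2.imwrite("pics/w3.png",im)
for l,z in [("rest",.01),("block_center",.17)]:
  for d in robot.cut_out(c,l): print(l,round(d["confidence"],2),np.round(d["rect"]),wrect(c,d["region"],z))
delta([.545,-.325,.15],15.9)
E
```

```text
clock: 13.75
eef_pos: [0.5272, -0.2274, 0.2001]
tcp_rot: [0.798, -0.603, -0.002, 0.001]
contact_force: [-0.3, 1.1, -0.0]
opening: 0.0354
gripper_force: 25.5
rest 0.67 [242.  45. 348. 144.] [0.544, -0.322, 0.1, 0.093, 15.909]
block_center 0.75 [  0. 282.  53. 366.] [0.684, -0.127, 0.067, 0.028, 72.119]
block_center 0.6 [244. 214. 323. 338.] [0.522, -0.21, 0.046, 0.085, 16.258]
TCP [ 0.5271 -0.2267  0.2021] tooly -164.08 tilt [-0.002  0.   ] shift [0.0994 0.0097 0.052 ] turnz units 0.0 clock 13.9 q6 0.41
```

View pics/w3.png

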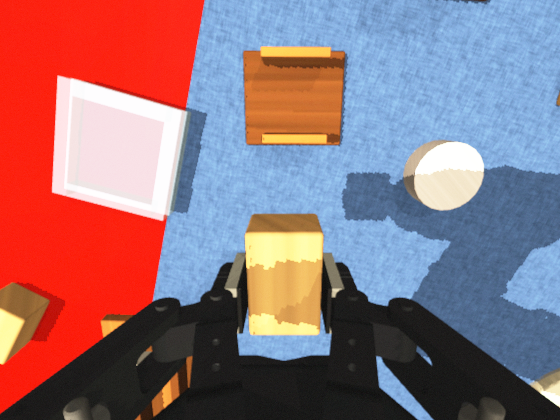

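```bash
python3 - <<'E'
from h import *
a=px("wrist",296,52,.05);b=px("wrist",294.5,139,.05);d=b-a
print(a,b,(a+b)/2,np.hypot(*d[:2]),np.degrees(np.arctan2(d[1],d[0])))
for u,v in [(247,144),(342,145),(244,55),(345,53)]:print(px("wrist",u,v,.01).round(4))
c=np.mean([px("wrist",u,v,.05) for u,v in [(261,47),(331,47),(262,134),(327,134),(261,57),(331,57),(262,144),(327,144)]],0)
delta([*((a+b)/2)[:2],.0335],15.6)
E
```

```text
[ 0.55290632 -0.35578489  0.05      ] [ 0.53351242 -0.28609899  0.05      ] [ 0.54320937 -0.32094194  0.05      ] 0.07233427532742084 105.55212402104713
[ 0.5786 -0.2652  0.01  ]
[ 0.4809 -0.292   0.01  ]
[ 0.6017 -0.3472  0.01  ]
[ 0.5072 -0.376   0.01  ]
TCP [ 0.5271 -0.2267  0.2021] tooly -164.08 tilt [-0.002  0.   ] shift [0.0952 0.0102 0.1685] turnz units 0.05 clock 13.9 q6 0.41
```

```bash
python3 -m creep '[[[0.03,0.003,0.01],[0,0,0]],[[0.03,0.003,0.02],[0,0,0]],[[0.03,0.003,0.03],[0,0,0]],[[0.006,0.001,0.03],[0,0,0]],[[0,0,0.02],[0,0,0]],[[0,0,0.01],[0,0,0]],[[0,0,0],[0,0,0]],[[0,0,0],[0,0,0]],[[0,0,0],[0,0,0]]]'
python3 - <<'E'
from h import *
c="wrist";im=robot.capture(c);cv2.imwrite("pics/w4.png",cv2.resize(im[150:420,150:450],None,fx=2,fy=2))
delta([.5435,-.3215,.0335],15.6)
E
```

```text
clock: 14.8
eef_pos: [0.5456, -0.3225, 0.0847]
tcp_rot: [0.798, -0.602, 0.002, -0.0]
contact_force: [-0.0, -0.6, -0.4]
opening: 0.0354
gripper_force: 25.6
TCP [ 0.5455 -0.3224  0.0845] tooly -164.07 tilt [ 0.003 -0.001] shift [-0.0015  0.0018  0.051 ] turnz units 0.06 clock 14.85 q6 0.57
```

View pics/w4.png

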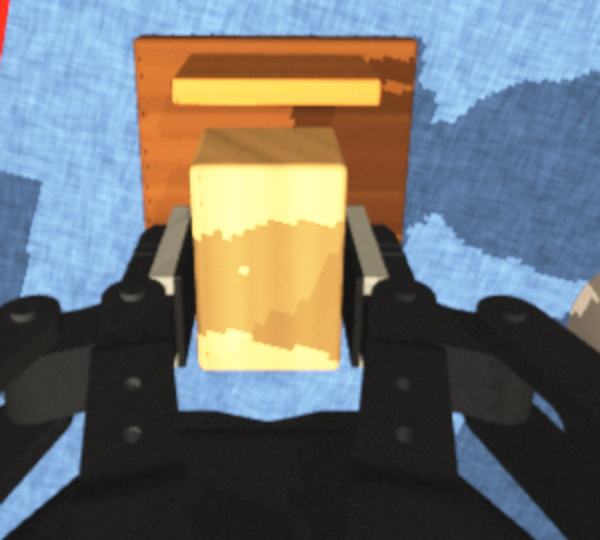

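```bash
python3 - <<'E'
from h import *
p=px("wrist",150+276/2,150+104/2,.05);f=px("wrist",150+268/2,150+165/2,.091);n=px("wrist",150+271/2,150+368/2,.091)
e=np.array([np.cos(np.radians(105.7)),np.sin(np.radians(105.7))])
print(p,f,n,"gap far",(f-p)[:2]@e,"len",(n-f)[:2]@e, "block centre",(f+n)/2)
E
```

```text
[ 0.55185263 -0.3531133   0.05      ] [ 0.55327951 -0.3499282   0.091     ] [ 0.53762349 -0.29791732  0.091     ] gap far 0.0026801608440721915 len 0.054306973081954764 block centre [ 0.5454515  -0.32392276  0.091     ]
```

```bash
python3 -m creep '[[[-0.0012,0.0015,0.005],[0,0,0]],[[0,0,0.01],[0,0,0]],[[0,0,0.01],[0,0,0]],[[0,0,0.01],[0,0,0]],[[0,0,0.006],[0,0,0]],[[0,0,0.004],[0,0,0]],[[0,0,0.002],[0,0,0]],[[0,0,0],[0,0,0]],[[0,0,0],[0,0,0]]]'
```

```text
clock: 15.75
eef_pos: [0.5431, -0.3218, 0.0362]
tcp_rot: [0.798, -0.603, 0.0, -0.0]
contact_force: [0.5, 1.4, -1.5]
opening: 0.0357
gripper_force: 25.5
```

```bash
python3 -m creep '[[[0,0,0.001],[0,0,0]],[[0,0,0.001],[0,0,0]],[[0,0,0],[0,0,0]]]'
```

```text
clock: 16.05
eef_pos: [0.5428, -0.3216, 0.0338]
tcp_rot: [0.798, -0.603, -0.0, -0.0]
contact_force: [-1.0, 0.1, -0.5]
opening: 0.0356
gripper_force: 25.5
```

```bash
python3 -m creep '[[[0,0,0.001],[0,0,0]],[[0,0,0.0005],[0,0,0]],[[0,0,0],[0,0,0]],[[0,0,0],[0,0,0]]]'
```

```text
clock: 16.45
eef_pos: [0.543, -0.3217, 0.0336]
tcp_rot: [0.798, -0.602, 0.0, 0.0]
contact_force: [-2.7, 2.1, 7.2]
opening: 0.0353
gripper_force: 26.4
```

```bash
python3 -m creep '[[[0,0,0],[0,0,0]],[[0,0,0],[0,0,0]],[[0,0,0],[0,0,0]],[[0,0,0],[0,0,0]],[[0,0,-0.01],[0,0,0]],[[0,0,-0.03],[0,0,0]],[[0,0,-0.04],[0,0,0]],[[0,0,-0.04],[0,0,0]],[[-0.04,0,-0.02],[0,0,0]],[[-0.04,0,0],[0,0,0]],[[0,0,0],[0,0,0]],[[0,0,0],[0,0,0]]]' 0.055
python3 - <<'E'
from h import *
c="wrist";im=robot.capture(c)
a=im[20:260,150:420];cv2.imwrite("pics/w5.png",cv2.resize(a,None,fx=2.4,fy=2.4))
for l,z in [("rest",.01),("block_center",.04)]:
  for d in robot.cut_out(c,l): print(l,round(d["confidence"],2),np.round(d["rect"]),wrect(c,d["region"],z))
for c in ["top","scene"]:
  robot.capture(c)
  for l,z in [("stop",.06),("thumb_grip",.1),("mark_tip",.04)]:
    for d in robot.cut_out(c,l): print(c,l,round(d["confidence"],2),np.round(d["rect"]),wrect(c,d["region"],z))
delta([.572,.235,.2],102.6)
E
```

```text
clock: 17.65
eef_pos: [0.5211, -0.2442, 0.1735]
tcp_rot: [0.799, -0.602, 0.001, -0.0]
contact_force: [0.8, -0.1, -0.6]
opening: 0.0551
gripper_force: 0.0
rest 0.89 [350.   0. 500.   9.] [0.447, -0.443, 0.116, 0.007, 15.915]
rest 0.58 [227.  60. 341. 164.] [0.544, -0.322, 0.1, 0.093, 15.527]
block_center 0.74 [  0. 310.  28. 373.] [0.76, -0.016, 0.084, 0.026, 89.798]
block_center 0.66 [261.  78. 306. 150.] [0.543, -0.323, 0.036, 0.055, 17.114]
block_center 0.22 [228.  57. 338. 166.] [0.543, -0.323, 0.09, 0.083, 15.888]
top stop 0.78 [164. 209. 180. 235.] [0.573, 0.229, 0.076, 0.058, 13.039]
top thumb_grip 0.54 [167. 213. 172. 224.] [0.571, 0.23, 0.028, 0.024, 1.745]
scene stop 0.78 [403. 252. 434. 297.] [0.574, 0.233, 0.132, 0.059, 11.807]
scene stop 0.62 [196. 182. 221. 202.] [0.583, -0.296, 0.067, 0.053, 27.222]
scene thumb_grip 0.6 [416. 250. 426. 282.] [0.592, 0.237, 0.083, 0.023, 6.621]
scene mark_tip 0.64 [377. 294. 393. 309.] [0.661, 0.199, 0.038, 0.022, 8.266]
scene mark_tip 0.64 [413. 250. 432. 278.] [0.529, 0.233, 0.089, 0.025, 5.924]
scene mark_tip 0.38 [165. 218. 240. 275.] [0.721, -0.209, 0.135, 0.138, 89.945]
TCP [ 0.5209 -0.245   0.1721] tooly -164.13 tilt [-0.  0.] shift [-0.4477 -0.1804 -0.0279] turnz units -14.45 clock 18.2 q6 0.45
```

View pics/w5.png

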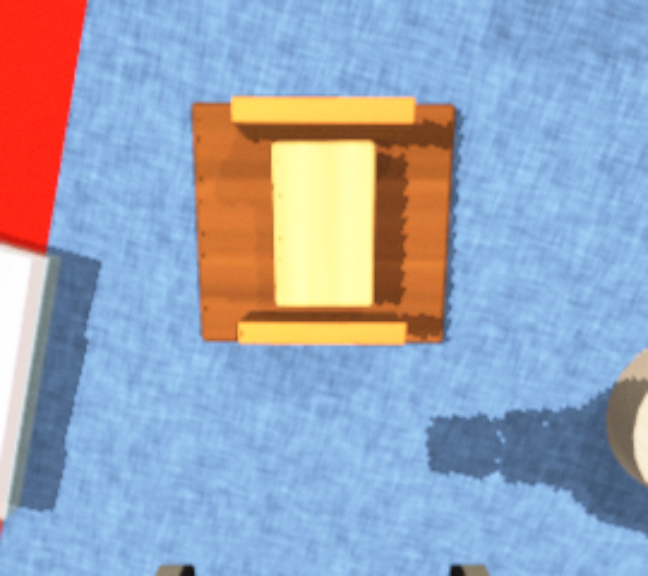

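```bash
python3 -m creep '[[[-0.02,-0.005,-0.01],[0,0,0]],[[-0.038,-0.01,-0.01],[0,0,0]],[[-0.04,-0.01,-0.01],[0,0,0]],[[-0.04,-0.01,-0.01],[0,0,0]],[[-0.04,-0.01,-0.01],[0,0,0]],[[-0.04,-0.01,-0.01],[0,0,0]],[[-0.04,-0.01,0],[0,0,0]],[[-0.04,-0.01,0],[0,0,0]],[[-0.04,-0.01,0],[0,0,0]],[[-0.04,-0.01,0],[0,0,0]],[[-0.04,-0.01,0],[0,0,0]],[[-0.027,-0.01,0],[0,0,0]]]'
python3 -m creep '[[[0,0,0],[0,0,-1]],[[0,0,0],[0,0,-1]],[[0,0,0],[0,0,-1]],[[0,0,0],[0,0,-1]],[[0,0,0],[0,0,-1]],[[0,0,0],[0,0,-1]],[[0,0,0],[0,0,-1]],[[0,0,0],[0,0,-1]],[[0,0,0],[0,0,-1]],[[0,0,0],[0,0,-1]],[[0,0,0],[0,0,-1]],[[0,0,0],[0,0,-1]]]' 0.045
python3 -m creep '[[[0,0,0],[0,0,-1]],[[0,0,0],[0,0,-1]],[[0,0,0],[0,0,-0.45]],[[0,0,0],[0,0,0]],[[0,0,0],[0,0,0]]]'
python3 - <<'E'
from h import *
c="wrist";im=robot.capture(c);cv2.imwrite("pics/w6r.png",im);np.save("w6.npy",np.array([dict(robot.camera_info(c))],dtype=object),allow_pickle=True)
for l,z in [("stop",.06),("thumb_grip",.109),("mark_tip",.055),("gauge",.015)]:
  for d in robot.cut_out(c,l): print(l,round(d["confidence"],2),np.round(d["rect"]),wrect(c,d["region"],z))
delta([.572,.235,.2],102.6)
cv2.imwrite("pics/w6.png",cv2.resize(im[40:300,130:450],None,fx=2.3,fy=2.3,interpolation=2))
E
```

```text
clock: 19.4
eef_pos: [0.5092, 0.2171, 0.2323]
tcp_rot: [0.799, -0.602, -0.0, -0.0]
contact_force: [0.4, -0.5, -0.5]
opening: 0.055
gripper_force: 0.0
clock: 20.6
eef_pos: [0.5097, 0.2147, 0.2323]
tcp_rot: [1.0, -0.016, -0.0, 0.0]
contact_force: [-0.0, -0.0, 0.2]
opening: 0.045
gripper_force: 0.0
clock: 21.1
eef_pos: [0.5097, 0.2147, 0.2323]
tcp_rot: [0.994, 0.109, -0.0, 0.0]
contact_force: [0.1, -0.2, -1.2]
opening: 0.045
gripper_force: 0.0
stop 0.88 [248.  72. 307. 169.] [0.58, 0.236, 0.089, 0.058, 13.107]
stop 0.15 [317.  49. 344.  69.] [0.647, 0.202, 0.021, 0.018, 85.913]
thumb_grip 0.75 [266. 110. 282. 149.] [0.573, 0.237, 0.031, 0.016, 12.578]
mark_tip 0.81 [317.  46. 341.  72.] [0.648, 0.201, 0.022, 0.019, 82.882]
mark_tip 0.36 [247.  69. 308. 170.] [0.58, 0.236, 0.092, 0.06, 13.988]
gauge 0.93 [151.  51. 560. 175.] [0.604, 0.155, 0.126, 0.453, 12.766]
TCP [0.5097 0.2147 0.2323] tooly -77.43 tilt [-0.  0.] shift [ 0.0652 -0.0062  0.0323] turnz units -0.01 clock 21.35 q6 1.11
```

View pics/w6.png

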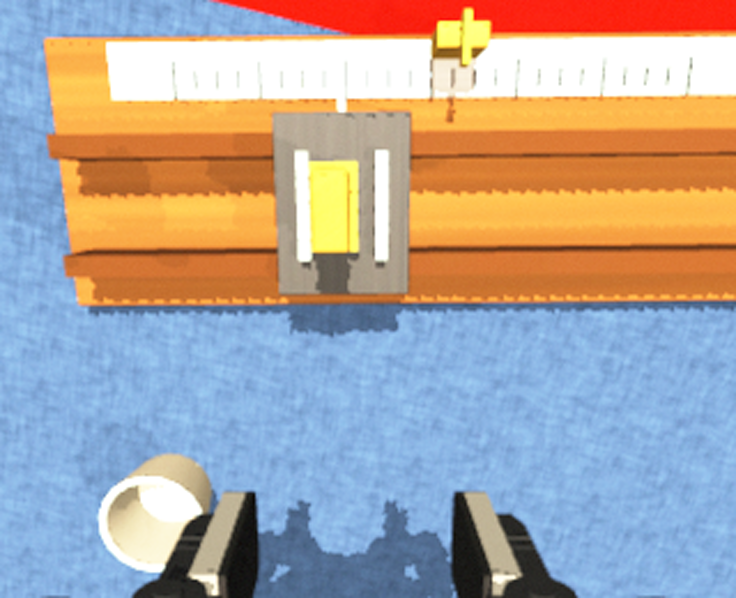

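```bash
cat >> h.py <<'E'
E_=np.array([np.cos(np.radians(102.65)),np.sin(np.radians(102.65))])
def gap(iu,iv,mu,mv,i=None):
    a=px("wrist",iu,iv,.055,i);m=px("wrist",mu,mv,.055,i)
    print("index",a.round(4),"mark",m.round(4),"index-mark along gauge mm",round(float((a-m)[:2]@E_*1000),2))
E
python3 - <<'E'
from h import *
gap(130+342/2.3,40+100/2.3,130+468/2.3,40+60/2.3)
t=px("wrist",130+332/2.3,40+206/2.3,.109);print(t)
delta([t[0],t[1],.088],102.65)
E
```

```text
index [0.6149 0.2429 0.055 ] mark [0.641  0.1957 0.055 ] index-mark along gauge mm 51.79
[0.5744751  0.23684446 0.109     ]
TCP [0.5097 0.2147 0.2323] tooly -77.43 tilt [-0.  0.] shift [ 0.0681 -0.0075  0.1443] turnz units -0.01 clock 21.35 q6 1.11
```

```bash
python3 -m creep '[[[0.034,-0.004,0],[0,0,0]],[[0.034,-0.0035,0],[0,0,0]],[[0,0,0.03],[0,0,0]],[[0,0,0.04],[0,0,0]],[[0,0,0.04],[0,0,0]],[[0,0,0.02],[0,0,0]],[[0,0,0.014],[0,0,0]],[[0,0,0],[0,0,0]],[[0,0,0],[0,0,0]]]'
python3 -m creep '[[[0,0,0],[0,0,0]],[[0,0,0],[0,0,0]],[[0,0,0],[0,0,0]],[[0,0,0],[0,0,0]],[[0,0,0],[0,0,0]],[[0,0,0],[0,0,0]],[[0,0,0],[0,0,0]]]' 0 25
```

```text
clock: 22.25
eef_pos: [0.5748, 0.2369, 0.0888]
tcp_rot: [0.994, 0.11, 0.0, 0.0]
contact_force: [-0.7, 0.5, 0.3]
opening: 0.0448
gripper_force: 0.0
clock: 22.95
eef_pos: [0.575, 0.2373, 0.0895]
tcp_rot: [0.994, 0.11, 0.001, -0.0]
contact_force: [-1.0, 0.5, 6.1]
opening: 0.0135
gripper_force: 30.1
```

```bash
python3 -m creep '[[[0,0.004,0],[0,0,0]],[[0,0.008,0],[0,0,0]],[[0,0.01,0],[0,0,0]],[[0,0.01,0],[0,0,0]],[[0,0.01,0],[0,0,0]],[[0,0.01,0],[0,0,0]],[[0,0.01,0],[0,0,0]],[[0,0.01,0],[0,0,0]],[[0,0.006,0],[0,0,0]],[[0,0.004,0],[0,0,0]],[[0,0,0],[0,0,0]],[[0,0,0],[0,0,0]]]'
python3 - <<'E'
from h import *
c="wrist";im=robot.capture(c);cv2.imwrite("pics/w7.png",im[0:420,0:560])
for l,z in [("stop",.06),("mark_tip",.055)]:
  for d in robot.cut_out(c,l): print(l,round(d["confidence"],2),np.round(d["rect"]),wrect(c,d["region"],z))
i=robot.camera_info(c)
print(proj(c,[.641,.1957,.055],i))
s=robot.read_state();print("moved",(s["eef_pos"][:2]-np.array([.575,.2373]))@E_)
E
```

```text
clock: 24.15
eef_pos: [0.5934, 0.1573, 0.0895]
tcp_rot: [0.994, 0.11, 0.002, -0.0]
contact_force: [0.5, 1.4, 3.9]
opening: 0.0134
gripper_force: 30.1
stop 0.98 [224. 165. 324. 338.] [0.591, 0.161, 0.11, 0.058, 12.862]
mark_tip 0.86 [214. 127. 260. 163.] [0.654, 0.197, 0.019, 0.022, 51.936]
[233.96772368 160.12830842]
moved -0.08212467369404551
```

View pics/w7.png

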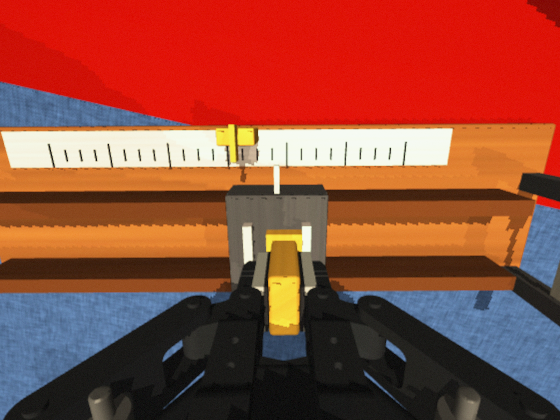

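```bash
python3 - <<'E'
from h import *
im=cv2.imread("pics/w7.png")
gap(277,168,233.3,161)
print(im[160:184:4,270:286].sum(2).tolist()); print(im[152:164:3,226:241,0].tolist())
E
python3 -m creep '[[[0,-0.004,0],[0,0,0]],[[0,-0.004,0],[0,0,0]],[[0,-0.005,0],[0,0,0]],[[0,-0.005,0],[0,0,0]],[[0,-0.005,0],[0,0,0]],[[0,-0.003,0],[0,0,0]],[[0,-0.002,0],[0,0,0]],[[0,0,0],[0,0,0]],[[0,0,0],[0,0,0]],[[0,0,0],[0,0,0]]]'
python3 - <<'E'
from h import *
c="wrist";im=robot.capture(c);cv2.imwrite("pics/w8.png",cv2.resize(im[110:290,180:380],None,fx=3.3,fy=3.3,interpolation=cv2.INTER_CUBIC))
print(proj(c,[.641,.1957,.055]))
for v in (168,172,176,180): print(v,(255-0*im[v,:1]).size,im[v,225:300].sum(1).tolist())
E
```

```text
index [0.6419 0.1716 0.055 ] mark [0.6404 0.196  0.055 ] index-mark along gauge mm -24.08
[[733, 664, 632, 716, 732, 733, 732, 732, 733, 729, 732, 734, 733, 733, 732, 675], [715, 714, 715, 699, 662, 660, 670, 669, 657, 696, 714, 713, 710, 713, 712, 664], [364, 368, 368, 514, 710, 734, 734, 732, 720, 547, 362, 368, 368, 362, 367, 329], [374, 380, 372, 546, 709, 733, 734, 734, 733, 581, 379, 377, 381, 388, 373, 386], [406, 396, 395, 546, 708, 734, 733, 733, 733, 589, 396, 391, 393, 400, 394, 405], [402, 401, 399, 479, 700, 735, 733, 733, 733, 576, 388, 401, 403, 406, 405, 401]]
[[177, 71, 81, 115, 92, 75, 69, 69, 71, 45, 23, 22, 127, 158, 157], [163, 51, 55, 116, 96, 68, 71, 70, 71, 52, 25, 24, 85, 125, 133], [178, 73, 56, 116, 98, 69, 69, 68, 73, 55, 24, 18, 74, 123, 132], [184, 117, 45, 105, 107, 83, 81, 76, 80, 69, 64, 92, 117, 128, 128]]
clock: 25.3
eef_pos: [0.5873, 0.1838, 0.0895]
tcp_rot: [0.994, 0.11, 0.001, 0.001]
contact_force: [1.1, -1.7, 6.6]
opening: 0.0136
gripper_force: 30.2
[283.1996335 159.8116126]
168 3 [365, 360, 370, 368, 319, 299, 293, 351, 370, 372, 373, 372, 366,
[... 756 characters left out ...]
04, 402, 408, 404, 408, 412, 410, 407, 407, 408, 405, 401, 405, 399, 406, 403, 403, 399, 394, 408, 398, 399, 401, 403, 408, 402, 401, 399, 404, 407, 400, 395, 402, 407, 399, 407, 403, 402, 398, 398, 409, 403, 403, 295, 224, 224, 226, 226, 224, 351, 400, 399, 690, 733, 733, 734, 729, 627, 434, 403, 399, 400, 406, 398]
180 3 [374, 376, 387, 392, 405, 403, 400, 405, 404, 402, 408, 403, 402, 406, 405, 405, 403, 397, 403, 403, 408, 403, 398, 405, 401, 403, 404, 404, 399, 404, 409, 403, 401, 401, 407, 398, 400, 407, 396, 406, 400, 396, 408, 403, 394, 397, 397, 404, 403, 392, 390, 396, 399, 298, 217, 226, 223, 227, 223, 348, 402, 401, 399, 689, 732, 731, 732, 733, 629, 433, 403, 388, 391, 398, 397]
```

View pics/w8.png

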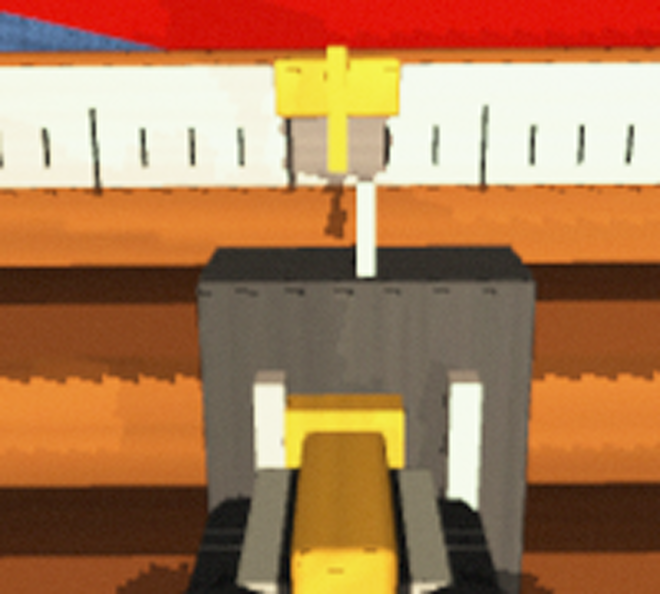

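```bash
python3 -m creep '[[[0,-0.002,0],[0,0,0]],[[0,-0.0015,0],[0,0,0]],[[0,-0.001,0],[0,0,0]],[[0,0,0],[0,0,0]],[[0,0,0],[0,0,0]],[[0,0,0],[0,0,0]]]'
cat >> h.py <<'E'
def meas():
    c="wrist";im=robot.capture(c).astype(int);i=robot.camera_info(c)
    m0=proj(c,[.641,.1957,.055],i);u0=int(m0[0])
    row=im[172:182,u0-30:u0+30].sum(2).mean(0);w=np.clip(row-480,0,None);iu=u0-30+(w*np.arange(60)).sum()/w.sum()
    # brass edge: yellow = high red, low blue, rows just above its tip
    b=(im[150:158,u0-30:u0+30,2]-im[150:158,u0-30:u0+30,0]).mean(0);w=np.where(b>60,b,0);mu=u0-30+(w*np.arange(60)).sum()/w.sum()
    print("cols index",round(iu,2),"mark",round(mu,2),np.nonzero(b>60)[0]+u0-30);gap(iu,177,mu,154,i)
    return im
E
python3 - <<'E'
from h import *
im=meas();s=robot.read_state();print(s["eef_pos"].round(4) if hasattr(s["eef_pos"],"round") else s["eef_pos"])
E
```

```text
clock: 25.95
eef_pos: [0.5863, 0.1879, 0.0895]
tcp_rot: [0.994, 0.11, 0.001, 0.001]
contact_force: [2.1, -2.9, 5.7]
opening: 0.0134
gripper_force: 30.2
cols index 290.4 mark 289.72 [287 288 289 290 291 292 293]
index [0.6316 0.1938 0.055 ] mark [0.6439 0.197  0.055 ] index-mark along gauge mm -0.46
[0.5864 0.1879 0.0895]
```

```bash
python3 -m creep '[[[0,0,0],[0,0,0]],[[0,0,0],[0,0,0]],[[0,0,0],[0,0,0]],[[0,0,0],[0,0,0]],[[0,0,0],[0,0,0]],[[0,0,-0.02],[0,0,0]],[[0,0,-0.03],[0,0,0]],[[0,0,-0.04],[0,0,0]],[[-0.03,0,-0.04],[0,0,0]],[[-0.03,0,0],[0,0,0]],[[0,0,0],[0,0,0]],[[0,0,0],[0,0,0]]]' 0.045
python3 - <<'E'
from h import *
c="wrist";im=robot.capture(c);i=robot.camera_info(c)
m=proj(c,[.641,.1957,.055],i);x,y=int(m[0]),int(m[1]);print(m)
a=im[max(0,y-35):y+105,x-85:x+75];cv2.imwrite("pics/w9.png",cv2.resize(a,None,fx=4,fy=4,interpolation=cv2.INTER_CUBIC));print(max(0,y-35),x-85)
robot.capture("top")
for l,z in [("rest",.01),("block_center",.04)]:
  for d in robot.cut_out("top",l): print(l,round(d["confidence"],2),wrect("top",d["region"],z))
E
```

```text
clock: 27.2
eef_pos: [0.5263, 0.1755, 0.2185]
tcp_rot: [0.994, 0.11, 0.0, -0.0]
contact_force: [0.7, 0.8, -0.3]
opening: 0.0451
gripper_force: 0.0
[289.3200353   73.11317839]
38 204
rest 0.92 [0.469, -0.508, 0.128, 0.129, 13.126]
rest 0.79 [0.545, -0.324, 0.099, 0.089, 16.122]
rest 0.7 [0.544, -0.329, 0.038, 0.059, 17.108]
block_center 0.65 [0.808, 0.021, 0.084, 0.06, 71.946]
block_center 0.62 [0.542, -0.323, 0.036, 0.057, 14.468]
```

View pics/w9.png

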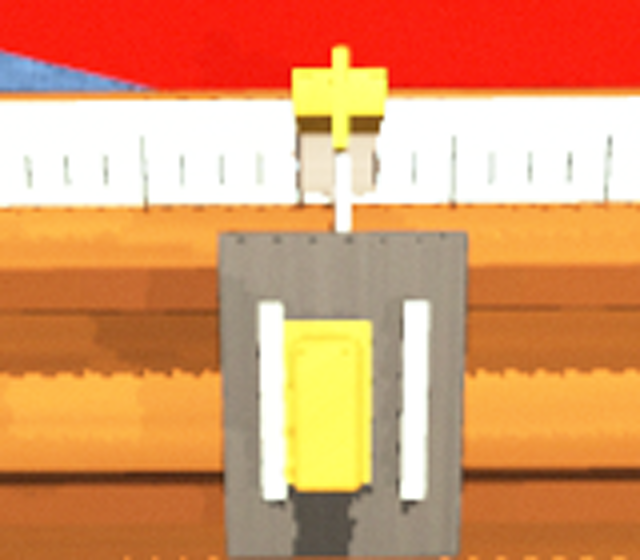

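The pointer at crop (343,190) lines up with the knife edge at (340,120), under 1 mm apart. The thumb piece rests against the rib away from the cutter (left), the block is in its rest, and the gripper is clear.

```bash
python3 -c "
from station import robot
print(robot.job_done())"
```

```text
the job is handed in; nothing more can be done
None
```

The job is handed in, with no verdict returned: in the last pictures the block lay centred in the smaller rest, the stop stood within about 1 mm of the mark with its play taken up away from the cutter, and at no point did the arm go near the ashtray, paste pot or tin.

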